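Turn the sample card in the shop's ring binder and weigh it down

ROBOT

A 6-joint arm with a two-finger parallel gripper is mounted at the origin on the work surface. World frame = base frame: x ahead of the robot, y to its left, z up, the work surface at z = 0. Lengths are in m, angles in rad, forces in N, time in s.
With the tool pointing down it reaches from about 0.35 to 0.775 m from the base axis. Payload 5.5 kg.
Tool frame: the origin (TCP) lies between the finger pads; the fingertips stand 11 mm ahead of it and the grasp point (between the pads) lies 8 mm behind it (tips_ahead is the distance from the TCP to the fingertips, in m); z points along the fingers, y is the line along which they close (so a half turn about z gives the same grasp; the last joint's range is limited). The gripper opens to 85 mm and grips with 20 to 120 N. Pads are 22 mm wide; open, the fingers measure 114 mm over their backs; the gripper's body (76 mm by 85 mm) begins 54 mm behind the grasp point. The pads swing forward as they close: fully open they stand 13 mm farther back than shut.
Start: joints at [-1.396, 0.313, 0.046, 1.304, 0, 1.431], TCP at [0.178, -0.547, 0.242] pointing down, gripper open.
Joint ranges: [-2.76, 2.76], [-0.86, 1.69], [-1.03, 1.26], [-2.2, 2.34], [-1.47, 1.5], [-3.14, 3.14]. Speed limits (rad/s): [2.57, 2.57, 3.14, 3.14, 3.14, 3.14].

INTERFACE

Orientations are given as a unit quaternion [w, x, y, z].
In Python, from workcell import * gives the robot as it stands. The module is installed in compiled form; this text tells all that it offers.
- The arm moves only by the tool jog_arm, never from a script. Its argument "moves" is a list of rows, each an object with "fingers": the closure, from 0 (fully open) to 1 (shut); "slide": the shift along the tool's x, y, z in mm, a list of three; "angular": the turn, a rotation vector about the tool's x, y, z in degrees, a list of three. A call has 1 to 10 rows; each row is the pose to reach, as a shift and turn from the pose commanded when the call began, along the tool's axes at that moment; what a row does not reach only later rows make up. A row lasts 1/12 s, in which the tool goes at most 41.7 mm and 7.16 degrees, less where a joint would pass 70% of its speed; a pose out of reach is approached as far as the arm can. A call with a gripper value outside its range is refused whole. The fingers move at their own pace and stop on an object; "squeeze" is the grip in N (left out, the last holds). Time passes only in rows, so rows that repeat a pose let the fingers close. It gives the time, the measured TCP pose, the force, the opening and the grip force at its end, in the units of the state.
- get_state(): the state, without advancing time (a new reading comes with each control period).
- read_camera(name): name is "scene" or "side" or "wrist"; returns a dict with "color" (480x640x3 uint8, red, green, blue), "fovy" (degrees; the focal length in pixels is half the picture's height over the tangent of half this angle, whatever the lens; pixels are square), "cx", "cy" (the principal point, pixels), "world_from_camera" (4x4, takes a point from camera to world coordinates); the wrist camera has in their place "tool_from_camera" (4x4, takes a point from camera to tool coordinates, whose origin is the TCP and whose axes are the flange's). Camera axes: x right, y down, z forward; pixel columns grow to the right and rows downward; lengths in m; the calibration is good to about 2 mm. A picture is of the moment at which its call begins: read the wrist's pose just before it. There is no depth.
- hand_in(): hands the job in; it is judged then, once.
Trained networks look in a picture, given as the dict that the camera call returned (one of the last four; its "shot" number tells which), for a name from the list of things; names that differ only in an ending like _2 or _b are one class to them, and where a whole thing is asked for, a point or a joint stands for the part that bears it (a point fixed in the world has none). Each returns a list of dicts, best first, with "p" (0 to 1); they miss things now and then, are a little off and sometimes report something else, mostly with a low value. They report only what shows in the picture. A call takes as long as a camera call. They do not tell look-alikes from the thing itself.
- look_for(target, picture): "point" ([column, row] in pixels, amid what is visible of it).
- tip_of(target, picture): "point" ([column, row] in pixels: a listed point, or the origin of a listed thing).
The state is a dict: "clock": time; "joint_pos": joint angles; "qvel": joint speeds; "tau": joint torques, N m; "tcp_pos": TCP position; "orientation": TCP orientation; "wrist_force": force on the tool from outside, world axes, zero at the start; "ft_torque": the same for the moment, N m; "finger_gap": finger opening in m; "grip_force": force on a finger pad.
Only numpy, scipy, OpenCV 4.12 (cv2) and the standard library are available. Lean on these libraries where they do the work, as an engineer would, in place of code of your own. Each camera call takes 0.05 s, during which the arm holds its last target. There are 200 camera calls.

TASK

Turn the stiff card in the ring binder over the rings by its tab, so that it lies fully down on the other side with its back (round samples) showing. Then lay the steel page weight flat on that face, wholly on the card with its bar along the rings, and let go. Do not shift the cups, party popper or gift box.

Things in the scene. Friction and masses are not known exactly. Their poses are not given: they have to be found in the camera images.
- stand: Fixed V-shaped wooden stand (base 200 x 230 mm) with an open ring binder; origin under the ring axis at counter level, z up, axes as ring_mid. Slopes rise outward from the rings: 50 degrees on +y, 28 on -y. Pages, cover and board (20 mm thick in all, 1 mm behind the card) reach only 110 mm from the axis: the card's outer edge and tab stand free, nothing behind them.
- ring_mid (a point): Middle of the ring axis, 60 mm above the counter. x = along the axis, y level, z up. The card starts on the +y side and must end on the -y side. Three steel rings (outer radius 16 mm) at x = -55, 0, +55 mm.
- leaf (a joint): Card's turn about the ring axis: 0 = on the +y slope (50 degrees above level), 0.698 = upright, 1.780 = fully down on the -y slope. Turns easily, damped: let go, it falls to the side it leans to, at 1 to 1.5 rad/s. Card 0.16 kg.
- leaf_tab (a point): Centre of the card's black tab, mid-length, 150 mm from the ring axis. Tab: 60 mm along the rings, 10 mm thick, from 130 to 170 mm from the axis. Axes turn with the card: x along the rings, y from the rings outward through the tab, z out of the front face (square samples), which shows at the start.
- leaf_back (a point): Point on the card's back face (round samples), mid-length, 75 mm from the ring axis; axes as leaf_tab, so -z points out of the back. Brown card: 160 mm along the rings, 5 mm thick, 10 to 130 mm from the axis. A white strip at 12 to 26 mm from the axis stands 4 mm proud of both faces and stops a thing sliding down.
- weight_mid (a point): Centre of the loose steel page weight (0.3 to 0.45 kg), half-way up its 53 mm. A flat bar 110 (its x) x 36 (its y) x 12 mm high with an upright grip plate on its middle: 60 mm along x, 12 mm thick along y, 12 to 53 mm above the underside. z = up. Stands on the counter at the start.
- cups_mid (a point): Bystander: middle of an upright stack of green cups, 72 mm across, 190 mm high.
- popper_mid (a point): Bystander: middle of an upright red party popper tube, 54 mm across, 190 mm high.
- giftbox_mid (a point): Bystander: middle of a gift box with a lid, 114 x 114 x 61 mm.
Things that resemble listed ones, but are neither listed nor needed, are in the scene too. Several things look just like the part that bears weight_mid: the one meant starts farthest to the robot's left.

How it is judged:
By the outcome, as a careful person would: the job done as asked, in the order asked, and still so for the second after the job is handed in, with the robot touching nothing.
It also fails if it takes over 51 s, if anything falls off the work surface, if the arm or the gripper's body presses on something with over 40 N, if the wrist force passes 120 N, or if a joint passes its speed limit or range.

## Working session

There is one attempt and no reset: what is moved stays moved. The work goes in short steps, Python scripts to look and compute and a tool call to move; the robot and the scene stay as the last step left them, time stands still between calls to the robot, and variables do not carry over. Pictures are saved under pics/ and viewed, at most 13 in all, crops included, and the job is handed in when it is done.

Besides the shell and the picture viewer there is one more tool, called as name([rows], argument=value, ...), one row to a line, values as JSON. jog_arm: Moves the arm, as the interface text tells. Its arguments: {"type":"object","properties":{"moves":{"type":"array","items":{"type":"object","properties":{"fingers":{"type":"number"},"slide":{"type":"array","items":{"type":"number"}},"angular":{"type":"array","items":{"type":"number"}}}}},"squeeze":{"type":"number"}},"required":["moves"]}

```bash
mkdir -p pics; cat > h.py <<'E'
import numpy as np, cv2
from scipy.spatial.transform import Rotation as R
from workcell import *
def K(p):
    h=p["color"].shape[0]; return h/2/np.tan(np.radians(p["fovy"])/2)
def wfc(p,st=None):
    if "world_from_camera" in p: return np.array(p["world_from_camera"])
    T=np.eye(4); q=st["orientation"]; T[:3,:3]=R.from_quat([q[1],q[2],q[3],q[0]]).as_matrix(); T[:3,3]=st["tcp_pos"]
    return T@np.array(p["tool_from_camera"])
def ray(p,uv,T):
    f=K(p); d=np.array([(uv[0]-p["cx"])/f,(uv[1]-p["cy"])/f,1.]); return T[:3,3],T[:3,:3]@d
def at_z(p,uv,T,z):
    o,d=ray(p,uv,T); return o+d*(z-o[2])/d[2]
def proj(p,X,T):
    c=np.linalg.inv(T)@np.append(X,1); f=K(p); return np.array([f*c[0]/c[2]+p["cx"],f*c[1]/c[2]+p["cy"]])
def tri(rs):
    A=np.zeros((3,3));b=np.zeros(3)
    for o,d in rs:
        d=d/np.linalg.norm(d);M=np.eye(3)-np.outer(d,d);A+=M;b+=M@o
    X=np.linalg.solve(A,b); return X,[np.linalg.norm(np.cross(X-o,d/np.linalg.norm(d))) for o,d in rs]
def save(p,n): cv2.imwrite("pics/"+n+".png",p["color"][:,:,::-1])
E
cat > a.py <<'E'
from h import *
np.set_printoptions(precision=3,suppress=True)
P={n:read_camera(n) for n in("scene","side")}
for n,p in P.items():
    save(p,n+"0"); print(n,wfc(p)[:3,3],p["fovy"])
    for t in("stand","ring_mid","leaf_tab","leaf_back","weight_mid","cups_mid","popper_mid","giftbox_mid"):
        print(n,t,[(np.round(r["point"]).tolist(),round(r["p"],2),at_z(p,r["point"],wfc(p),{"weight_mid":.0265,"ring_mid":.06,"cups_mid":.095,"popper_mid":.095,"giftbox_mid":.03}.get(t,0)).round(3).tolist()[:2]) for r in tip_of(t,p)])
E
python3 a.py; ls
```

```text
scene [ 1.488 -0.233  1.452] 48.73609057904863
scene stand [([378.0, 256.0], 0.89, [0.527, 0.096])]
scene ring_mid [([380.0, 243.0], 0.59, [0.519, 0.097])]
scene leaf_tab [([417.0, 224.0], 0.78, [0.41, 0.255]), ([245.0, 296.0], 0.41, [0.64, -0.347])]
scene leaf_back [([400.0, 234.0], 0.64, [0.446, 0.186])]
scene weight_mid [([207.0, 234.0], 0.83, [0.4, -0.466]), ([161.0, 222.0], 0.83, [0.336, -0.621]), ([242.0, 238.0], 0.79, [0.431, -0.349]), ([215.0, 271.0], 0.72, [0.554, -0.436])]
scene cups_mid [([457.0, 194.0], 0.89, [0.364, 0.385])]
scene popper_mid [([244.0, 294.0], 0.58, [0.688, -0.343])]
scene giftbox_mid [([468.0, 284.0], 0.93, [0.681, 0.351])]
side [ 0.385 -1.274  1.085] 53.230411809629075
side stand [([311.0, 227.0], 0.69, [0.522, 0.099])]
side ring_mid [([312.0, 214.0], 0.89, [0.528, 0.096])]
side leaf_tab [([310.0, 172.0], 0.71, [0.56, 0.48])]
side leaf_back [([316.0, 186.0], 0.61, [0.573, 0.371])]
side weight_mid [([297.0, 319.0], 0.86, [0.433, -0.354]), ([277.0, 406.0], 0.77, [0.359, -0.626]), ([348.0, 334.0], 0.68, [0.57, -0.427]), ([288.0, 352.0], 0.62, [0.397, -0.467])]
side cups_mid [([262.0, 168.0], 0.67, [0.359, 0.38])]
side popper_mid [([388.0, 289.0], 0.89, [0.698, -0.334])]
side giftbox_mid [([341.0, 178.0], 0.92, [0.677, 0.365])]
a.py
h.py
pics
```

View pics/scene0.png

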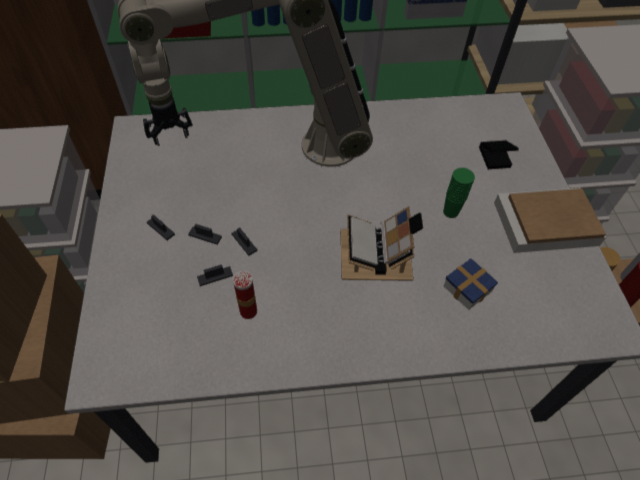

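View pics/side0.png

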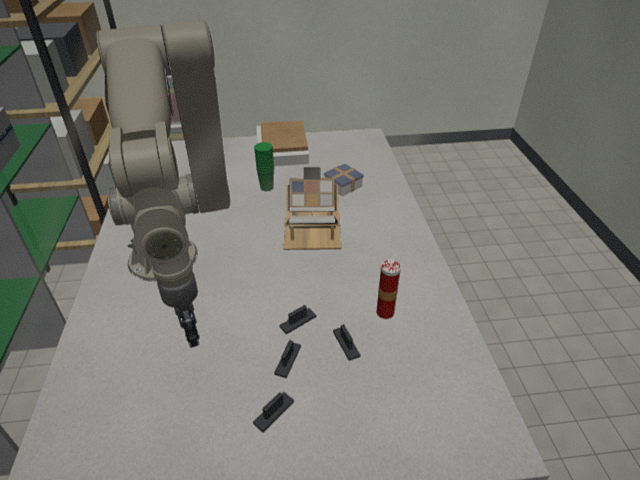

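The scene view shows the binder near (380,245), with the tab up at (417,224) on the far +y side, and four weights on the left. The one farthest to the robot's left is at (244,240). The side view has it at (297,319), the binder at (312,214) and the tab at (312,172). I'll refine the yaw of the stand and of the weight from edges.

```bash
cat > b.py <<'E'
from h import *
np.set_printoptions(precision=3,suppress=True)
P={n:read_camera(n) for n in("scene","side")}
s,d=P["scene"],P["side"]
g=lambda p,uv:ray(p,uv,wfc(p))
for n,a,b in(("ring",(380,243),(312,214)),("tab",(417,224),(310,172)),("weight",(242,238),(297,319))):
    print(n,tri([g(s,a),g(d,b)]))
for uv in((283,248),(341,248)): print("base side",at_z(d,uv,wfc(d),.01))
for uv in((341,279),(412,278)): print("base scene",at_z(s,uv,wfc(s),.01))
st=get_state(); q=st["orientation"]; print(R.from_quat([q[1],q[2],q[3],q[0]]).as_matrix(),st["clock"],st["finger_gap"])
c=cv2.resize(d["color"][130:350,240:400],None,fx=3.6,fy=3.6/1.32*1,interpolation=cv2.INTER_CUBIC)
a=cv2.resize(d["color"][160:260,270:360],(360,400),interpolation=cv2.INTER_CUBIC);b=cv2.resize(d["color"][290:350,270:330],(400,400),interpolation=cv2.INTER_CUBIC)
cv2.imwrite("pics/c1.png",np.hstack([a,b])[:,:,::-1])
E
python3 b.py
```

```text
ring (array([0.525, 0.095, 0.066]), [np.float64(0.002554986969912824), np.float64(0.002554986969912719)])
tab (array([0.534, 0.198, 0.172]), [np.float64(0.00244355708864543), np.float64(0.0024435570886454923)])
weight (array([ 0.431, -0.35 ,  0.024]), [np.float64(0.0023358847921344404), np.float64(0.0023358847921343337)])
base side [ 0.413 -0.016  0.01 ]
base side [ 0.611 -0.041  0.01 ]
base scene [ 0.611 -0.04   0.01 ]
base scene [0.629 0.187 0.01 ]
[[ 0.951  0.31   0.   ]
 [ 0.31  -0.951 -0.   ]
 [-0.     0.    -1.   ]] 1.0 0.08533135630647791
```

View pics/c1.png

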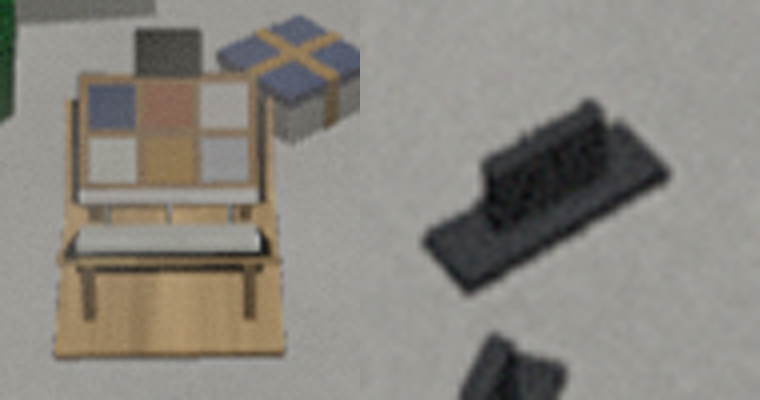

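jog_arm([
  {"slide": [265,-290,-40],"angular": [0,0,12],"fingers": 1},
  {"slide": [265,-290,-40],"angular": [0,0,12],"fingers": 1},
  {"slide": [265,-290,-40],"angular": [0,0,12],"fingers": 1},
  {"slide": [265,-290,-40],"angular": [0,0,12],"fingers": 1},
  {"slide": [265,-290,-40],"angular": [0,0,12],"fingers": 1},
  {"slide": [265,-290,-40],"angular": [0,0,12],"fingers": 1},
  {"slide": [265,-290,-40],"angular": [0,0,12],"fingers": 1},
  {"slide": [265,-290,-40],"angular": [0,0,12],"fingers": 1},
  {"slide": [265,-290,-40],"angular": [0,0,12],"fingers": 1},
  {"slide": [265,-290,-40],"angular": [0,0,12],"fingers": 1},
])

```text
clock: 1.83
tcp_pos: [0.3408, -0.1854, 0.2832]
orientation: [-0.0, 0.999, 0.054, 0.001]
wrist_force: [-0.4, 0.1, -0.2]
finger_gap: 0.0001
grip_force: 0.0
```

jog_arm([
  {"slide": [205,-355,-20],"angular": [0,0,11.5]},
  {"slide": [205,-355,-20],"angular": [0,0,11.5]},
  {"slide": [205,-355,-20],"angular": [0,0,11.5]},
  {"slide": [205,-355,-20],"angular": [0,0,11.5]},
  {"slide": [205,-355,-20],"angular": [0,0,11.5]},
  {"slide": [205,-355,-20],"angular": [0,0,11.5]},
  {"slide": [205,-355,-20],"angular": [0,0,11.5]},
  {"slide": [205,-355,-20],"angular": [0,0,11.5]},
  {"slide": [205,-355,-20],"angular": [0,0,11.5]},
  {"slide": [205,-355,-20],"angular": [0,0,11.5]},
])

```text
schema error: expected keys fingers, slide, angular
```

```bash
cat > w.py <<'E'
from h import *
import sys
np.set_printoptions(precision=3,suppress=True)
st=get_state(); p=read_camera("wrist"); T=wfc(p,st); save(p,sys.argv[1]); print(st["clock"],np.array(st["tcp_pos"]),st["orientation"],"cam",T[:3,3],T[:3,2])
for t,z in (("ring_mid",.06),("leaf_tab",.175),("weight_mid",.0265)):
    print(t,[(np.round(r["point"]).tolist(),round(r["p"],2),at_z(p,r["point"],T,z)) for r in tip_of(t,p)])
E
python3 w.py w1
```

```text
1.8333 [ 0.341 -0.185  0.283] [-0.     0.999  0.054  0.001] cam [ 0.425 -0.177  0.414] [-0.325 -0.036 -0.945]
ring_mid []
leaf_tab []
weight_mid [([571.0, 176.0], 0.93, array([ 0.396, -0.471,  0.027])), ([474.0, 132.0], 0.71, array([ 0.432, -0.346,  0.027])), ([596.0, 12.0], 0.59, array([ 0.557, -0.438,  0.027]))]
```

jog_arm([
  {"slide": [205,-355,-20],"angular": [0,0,11.5],"fingers": 1},
  {"slide": [205,-355,-20],"angular": [0,0,11.5],"fingers": 1},
  {"slide": [205,-355,-20],"angular": [0,0,11.5],"fingers": 1},
  {"slide": [205,-355,-20],"angular": [0,0,11.5],"fingers": 1},
  {"slide": [205,-355,-20],"angular": [0,0,11.5],"fingers": 1},
  {"slide": [205,-355,-20],"angular": [0,0,11.5],"fingers": 1},
  {"slide": [205,-355,-20],"angular": [0,0,11.5],"fingers": 1},
  {"slide": [205,-355,-20],"angular": [0,0,11.5],"fingers": 1},
  {"slide": [205,-355,-20],"angular": [0,0,11.5],"fingers": 1},
  {"slide": [205,-355,-20],"angular": [0,0,11.5],"fingers": 1},
])

```text
clock: 2.87
tcp_pos: [0.4864, 0.0661, 0.2996]
orientation: [-0.015, 1.0, -0.022, -0.0]
wrist_force: [0.7, -0.6, 0.5]
finger_gap: -0.0002
grip_force: 0.0
```

```bash
python3 w.py w2
```

```text
2.8667 [0.486 0.066 0.3  ] [-0.015  1.    -0.022 -0.   ] cam [0.571 0.058 0.43 ] [-0.327  0.042 -0.944]
ring_mid [([302.0, 168.0], 0.79, array([0.523, 0.094, 0.06 ]))]
leaf_tab [([158.0, 178.0], 0.82, array([0.535, 0.195, 0.175]))]
weight_mid []
```

View pics/w2.png

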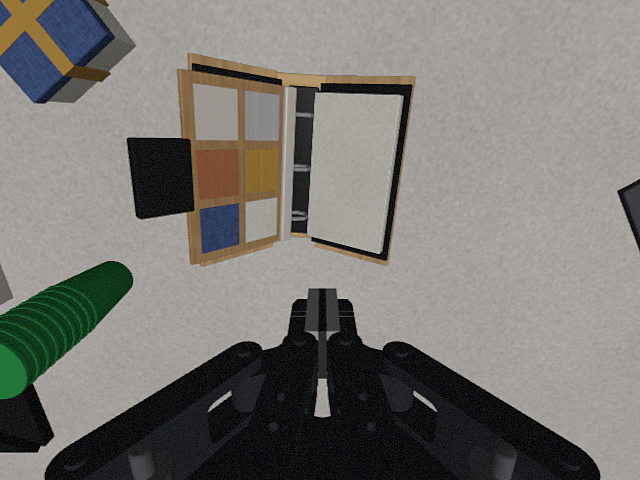

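jog_arm([
  {"slide": [46,-208,0],"angular": [0,0,3.5],"fingers": 1},
  {"slide": [46,-208,0],"angular": [0,0,3.5],"fingers": 1},
  {"slide": [46,-208,0],"angular": [0,0,3.5],"fingers": 1},
  {"slide": [46,-208,0],"angular": [0,0,3.5],"fingers": 1},
  {"slide": [46,-208,0],"angular": [0,0,3.5],"fingers": 1},
  {"slide": [46,-208,0],"angular": [0,0,3.5],"fingers": 1},
  {"slide": [46,-208,0],"angular": [0,0,3.5],"fingers": 1},
  {"slide": [46,-208,0],"angular": [0,0,3.5],"fingers": 1},
])

```text
clock: 3.73
tcp_pos: [0.5235, 0.0739, 0.3053]
orientation: [-0.031, 0.999, -0.023, -0.001]
wrist_force: [0.3, -0.9, 0.2]
finger_gap: -0.0001
grip_force: 0.0
```

```bash
cat >> w.py <<'E'
E
python3 - <<'E'
from h import *
st=get_state(); p=read_camera("wrist")
print(st["clock"],st["tcp_pos"],st["orientation"],st["joint_pos"])
# yaw of rings from w2 picture
class S: pass
st2=dict(tcp_pos=[.486,.066,.3],orientation=[-.015,1,-.022,0]); T=wfc(p,st2)
a=at_z(p,(302,115),T,.07);b=at_z(p,(298,215),T,.07);print(a,b,np.degrees(np.arctan2((a-b)[1],(a-b)[0])))
E
```

```text
3.7333 [0.52350989 0.07393685 0.30530922] [-0.03109731  0.99926057 -0.022583   -0.00112884] [-0.04605028  0.20969637  0.06048432  1.42530532  0.06213445  3.14061846]
[0.57723815 0.08882616 0.07      ] [0.47181948 0.09997888 0.07      ] -6.039118857638179
```

```bash
cat >> h.py <<'E'
def rel(pos,Rt,st=None):
    st=st or get_state(); q=st["orientation"]; Rc=R.from_quat([q[1],q[2],q[3],q[0]])
    print(st["clock"],"slide mm",(Rc.inv().apply(np.array(pos)-st["tcp_pos"])*1e3).round(1),"ang",np.degrees((Rc.inv()*Rt).as_rotvec()).round(1),"q",np.round(st["joint_pos"],2),"F",np.round(st["wrist_force"],1))
def down(yaw,tilt=0):  # tilt: about tool x, degrees
    return R.from_euler("z",yaw,degrees=True)*R.from_euler("x",180,degrees=True)*R.from_euler("x",tilt,degrees=True)
RING=np.array([.524,.0945,.06]); Y=-6.
def stand(x,y,z): return RING+R.from_euler("z",Y,degrees=True).apply([x,y,z])
E
python3 -c "
from h import *
rel(stand(0,.175,.24),down(84)); print(stand(0,.175,0))"
```

```text
3.7833 slide mm [   9.7 -194.6   17.4] ang [ -3.   -2.5 -86.6] q [-0.05  0.21  0.06  1.43  0.06  3.14] F [-0.2  0.2 -0.5]
[0.54229248 0.26854133 0.06      ]
```

jog_arm([
  {"slide": [10,-195,17],"angular": [-3,-2.5,-86.5],"fingers": 1},
  {"slide": [10,-195,17],"angular": [-3,-2.5,-86.5],"fingers": 1},
  {"slide": [10,-195,17],"angular": [-3,-2.5,-86.5],"fingers": 1},
  {"slide": [10,-195,17],"angular": [-3,-2.5,-86.5],"fingers": 1},
  {"slide": [10,-195,17],"angular": [-3,-2.5,-86.5],"fingers": 1},
  {"slide": [10,-195,17],"angular": [-3,-2.5,-86.5],"fingers": 1},
  {"slide": [10,-195,17],"angular": [-3,-2.5,-86.5],"fingers": 1},
  {"slide": [10,-195,17],"angular": [-3,-2.5,-86.5],"fingers": 1},
  {"slide": [10,-195,17],"angular": [-3,-2.5,-86.5],"fingers": 1},
  {"slide": [10,-195,17],"angular": [-3,-2.5,-86.5],"fingers": 1},
])

```text
clock: 4.62
tcp_pos: [0.542, 0.2692, 0.3003]
orientation: [-0.006, 0.822, 0.569, -0.0]
wrist_force: [-0.4, -0.1, 0.3]
finger_gap: -0.0
grip_force: 0.0
```

```bash
python3 -c "
from h import *
rel(stand(0,.175,.125),down(84)); print(get_state()['tcp_pos'])"
```

```text
4.6167 slide mm [ -1.2   1.7 115.3] ang [ -0.5  -0.4 -14.6] q [0.32 0.37 0.27 1.47 0.01 2.25] F [-0.4 -0.1  0.3]
[0.54195233 0.26916544 0.30027959]
```

jog_arm([
  {"slide": [-1,2,40],"angular": [-0.5,-0.4,-14.5],"fingers": 1},
  {"slide": [-1,2,80],"angular": [-0.5,-0.4,-14.5],"fingers": 1},
  {"slide": [-1,2,115],"angular": [-0.5,-0.4,-14.5],"fingers": 1},
  {"slide": [-1,2,115],"angular": [-0.5,-0.4,-14.5],"fingers": 1},
  {"slide": [-1,2,115],"angular": [-0.5,-0.4,-14.5],"fingers": 1},
])

```text
clock: 5.03
tcp_pos: [0.5412, 0.2679, 0.184]
orientation: [-0.001, 0.746, 0.666, -0.002]
wrist_force: [-0.5, -0.3, 0.5]
finger_gap: -0.0002
grip_force: 0.0
```

```bash
python3 -c "
from h import *
rel(stand(0,-.06,.155),down(84)); print(get_state()['tcp_pos'])"
```

```text
5.0333 slide mm [-234.2    3.2  -30.8] ang [-0.3  0.1 -0.6] q [0.33 0.39 0.02 1.2  0.   2.01] F [-0.5 -0.3  0.5]
[0.54116217 0.26785922 0.18396822]
```

jog_arm([
  {"slide": [-35,2,0],"angular": [0,0,0],"fingers": 1},
  {"slide": [-55,3,0],"angular": [0,0,0],"fingers": 1},
  {"slide": [-75,3,-3],"angular": [0,0,0],"fingers": 1},
  {"slide": [-95,3,-8],"angular": [0,0,0],"fingers": 1},
  {"slide": [-115,3,-14],"angular": [0,0,0],"fingers": 1},
  {"slide": [-135,3,-20],"angular": [0,0,0],"fingers": 1},
  {"slide": [-153,3,-25],"angular": [0,0,0],"fingers": 1},
  {"slide": [-171,3,-28],"angular": [0,0,0],"fingers": 1},
  {"slide": [-189,3,-30],"angular": [0,0,0],"fingers": 1},
  {"slide": [-205,3,-30],"angular": [0,0,0],"fingers": 1},
])

```text
clock: 5.87
tcp_pos: [0.5249, 0.0633, 0.22]
orientation: [0.002, 0.746, 0.665, 0.003]
wrist_force: [-0.0, 0.4, -0.5]
finger_gap: 0.0006
grip_force: 0.2
```

```bash
python3 -c "
from h import *
rel(stand(0,-.06,.155),down(84)); p=read_camera('side'); save(p,'s2'); a=read_camera('scene'); 
b=np.hstack([cv2.resize(x['color'][v:v+120,u:u+120],(400,400),interpolation=2) for x,u,v in((p,250,120),(a,320,170))]); cv2.imwrite('pics/c2.png',b[:,:,::-1])
"
```

```text
5.8667 slide mm [-29.1  -3.9   4.9] ang [ 0.4 -0.1 -0.6] q [-0.03  0.23 -0.13  1.21  0.    1.65] F [-0.   0.4 -0.5]
```

View pics/c2.png

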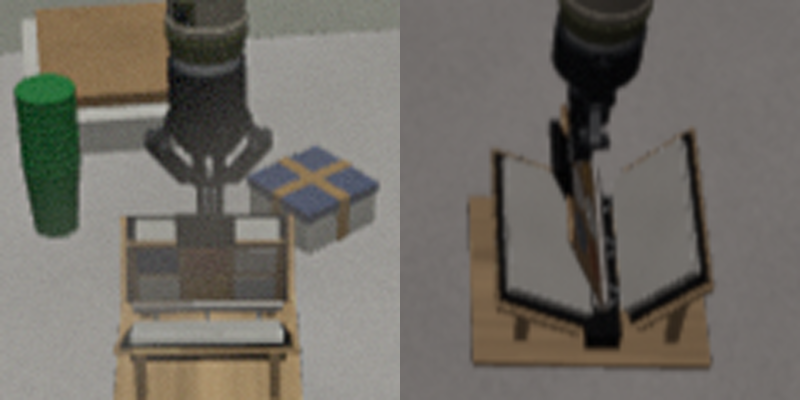

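Left crop: the card stands past upright, seen front-on at about (210,260), with the fingers behind the tab. Right crop: the card leans over the rings towards the -y pages. I'll lift off and let it fall.

jog_arm([
  {"slide": [-8,0,-20],"angular": [0,0,0],"fingers": 1},
  {"slide": [-8,0,-60],"angular": [0,0,0],"fingers": 1},
  {"slide": [-8,0,-100],"angular": [0,0,0],"fingers": 0.6},
  {"slide": [-40,0,-120],"angular": [0,0,0],"fingers": 0.4},
  {"slide": [-80,-10,-120],"angular": [0,0,0],"fingers": 0.4},
  {"slide": [-120,-20,-120],"angular": [0,0,0],"fingers": 0.4},
  {"slide": [-160,-30,-120],"angular": [0,0,0],"fingers": 0.4},
  {"slide": [-200,-40,-120],"angular": [0,0,0],"fingers": 0.4},
  {"slide": [-240,-50,-120],"angular": [0,0,0],"fingers": 0.4},
])

```text
clock: 6.72
tcp_pos: [0.4457, -0.1698, 0.3379]
orientation: [0.002, 0.746, 0.666, 0.001]
wrist_force: [1.1, -0.7, -0.8]
finger_gap: 0.0512
grip_force: 0.0
```

```bash
cat > m.py <<'E'
from h import *
np.set_printoptions(precision=3,suppress=True)
d=read_camera("side"); T=wfc(d); a=at_z(d,(286.2,333.9),T,.0);b=at_z(d,(316.2,316.7),T,.0); print(a,b,np.linalg.norm(a-b),np.degrees(np.arctan2((b-a)[1],(b-a)[0])))
print([r for r in tip_of("leaf_tab",d)],proj(d,stand(0,-.15*.883,.15*.469),T))
p=d; a=read_camera('scene'); print([r for r in tip_of("leaf_tab",a)],proj(a,stand(0,-.15*.883,.15*.469),wfc(a)))
b=np.hstack([cv2.resize(x['color'][v:v+120,u:u+120],(400,400),interpolation=2) for x,u,v in((p,250,150),(a,320,170))]); cv2.imwrite('pics/c3.png',b[:,:,::-1])
rel([.431,-.348,.2],down(120))
E
python3 m.py
```

```text
[ 0.398 -0.383  0.   ] [ 0.491 -0.33   0.   ] 0.10728971469741237 29.938925755356955
[{'point': [309.9, 214.6], 'p': 0.73}] [311.238 221.789]
[{'point': [340.5, 232.0], 'p': 0.61}] [339.449 231.172]
6.9167 slide mm [-179.1    5.5  137. ] ang [  0.2   0.  -36.7] q [-0.53  0.11  0.02  1.48  0.    1.16] F [ 0.5  0.1 -0.2]
```

View pics/c3.png

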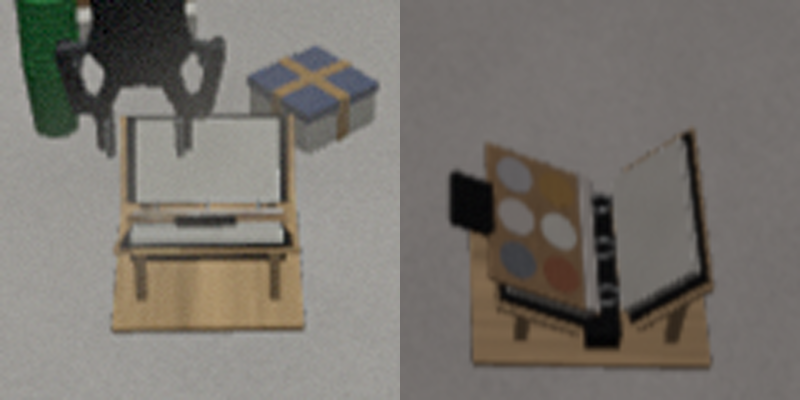

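The card fell to the -y side, round samples showing (right crop, ~(530,220)). Next I'll go over the weight with the tool yaw at 210°.

jog_arm([
  {"slide": [-90,3,30],"angular": [0,0,-70],"fingers": 0.4},
  {"slide": [-90,3,30],"angular": [0,0,-70],"fingers": 0.4},
  {"slide": [-90,3,30],"angular": [0,0,-70],"fingers": 0.4},
  {"slide": [-178,5,100],"angular": [0,0,-70],"fingers": 0.4},
  {"slide": [-178,5,100],"angular": [0,0,-70],"fingers": 0.4},
  {"slide": [-178,5,100],"angular": [0,0,-70],"fingers": 0.4},
  {"slide": [-178,5,100],"angular": [0,0,-70],"fingers": 0.4},
  {"slide": [-178,5,100],"angular": [0,0,-70],"fingers": 0.4},
  {"slide": [-178,5,100],"angular": [0,0,-70],"fingers": 0.4},
  {"slide": [-178,5,100],"angular": [0,0,-70],"fingers": 0.4},
])

```text
clock: 7.75
tcp_pos: [0.4323, -0.3445, 0.2357]
orientation: [0.0, 0.225, 0.974, 0.001]
wrist_force: [-0.2, -0.0, -0.6]
finger_gap: 0.0509
grip_force: 0.0
```

```bash
python3 -c "
from h import *
rel([.431,-.348,.2],down(210))"
```

```text
7.75 slide mm [-0.3 -3.8 35.6] ang [  0.    0.1 -56. ] q [-0.82  0.27 -0.03  1.27  0.   -0.36] F [-0.2 -0.  -0.6]
```

jog_arm([
  {"slide": [0,-4,25],"angular": [0,0,-56],"fingers": 0.4},
  {"slide": [0,-4,25],"angular": [0,0,-56],"fingers": 0.4},
  {"slide": [0,-4,25],"angular": [0,0,-56],"fingers": 0.4},
  {"slide": [0,-4,25],"angular": [0,0,-56],"fingers": 0.4},
  {"slide": [0,-4,25],"angular": [0,0,-56],"fingers": 0.4},
  {"slide": [0,-4,25],"angular": [0,0,-56],"fingers": 0.4},
  {"slide": [0,-4,25],"angular": [0,0,-56],"fingers": 0.4},
  {"slide": [0,-4,25],"angular": [0,0,-56],"fingers": 0.4},
  {"slide": [0,-4,25],"angular": [0,0,-56],"fingers": 0.4},
  {"slide": [0,-4,25],"angular": [0,0,-56],"fingers": 0.4},
])

```text
clock: 8.58
tcp_pos: [0.4303, -0.3483, 0.2107]
orientation: [0.001, -0.254, 0.967, 0.0]
wrist_force: [1.2, 0.2, 0.4]
finger_gap: 0.0513
grip_force: 0.0
```

```bash
python3 w.py w3
```

```text
8.5833 [ 0.43  -0.348  0.211] [ 0.001 -0.254  0.967  0.   ] cam [ 0.356 -0.39   0.341] [ 0.286  0.162 -0.944]
ring_mid [([612.0, 466.0], 0.85, array([0.523, 0.096, 0.06 ]))]
leaf_tab []
weight_mid [([218.0, 107.0], 0.95, array([ 0.392, -0.476,  0.027])), ([326.0, 215.0], 0.86, array([ 0.431, -0.344,  0.027])), ([187.0, 273.0], 0.76, array([ 0.556, -0.439,  0.027]))]
```

View pics/w3.png

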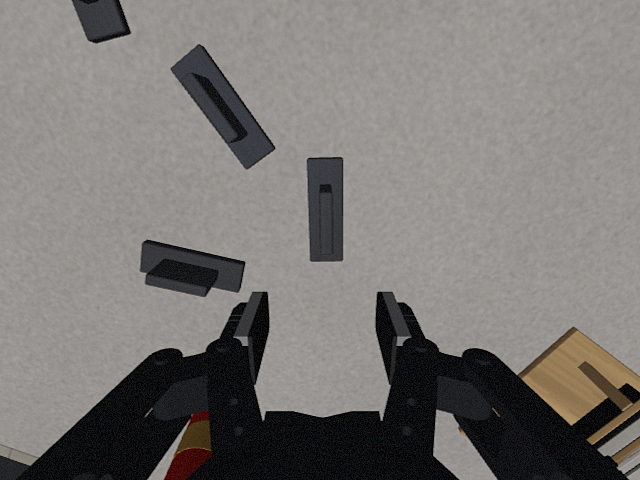

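The target weight is aligned with the image columns, with bar corners at (307,158), (343,158), (342,261) and (310,262).

```bash
python3 -c "
from h import *
st=get_state(); p=read_camera('wrist'); T=wfc(p,st)
c=[at_z(p,u,T,.012) for u in((307,158),(343,158),(342,261),(310,262))]
print(np.round(c,3),np.linalg.norm(c[0]-c[3]),np.linalg.norm(c[0]-c[1]));m=np.mean(c,0);print(m)
for a,b in((0,3),(1,2)): v=c[a]-c[b];print(np.degrees(np.arctan2(v[1],v[0])))
rel([m[0],m[1],.03],down(209.5))"
```

```text
[[ 0.392 -0.387  0.012]
 [ 0.375 -0.356  0.012]
 [ 0.468 -0.302  0.012]
 [ 0.486 -0.331  0.012]] 0.10943976683053863 0.03481918018841507
[ 0.43025694 -0.34418598  0.012     ]
-149.6618878285907
-149.88102535191726
8.8333 slide mm [ -3.5   3.6 179.9] ang [ 0.   0.  -0.1] q [-0.83  0.28 -0.08  1.21  0.   -1.34] F [-0.1  0.5  0.2]
```

jog_arm([
  {"slide": [-3,4,40],"angular": [0,0,-0.7],"fingers": 0.4},
  {"slide": [-3,4,80],"angular": [0,0,-0.7],"fingers": 0.4},
  {"slide": [-3,4,120],"angular": [0,0,-0.7],"fingers": 0.4},
  {"slide": [-3,4,150],"angular": [0,0,-0.7],"fingers": 0.4},
  {"slide": [-3,4,170],"angular": [0,0,-0.7],"fingers": 0.4},
  {"slide": [-3,4,180],"angular": [0,0,-0.7],"fingers": 0.4},
  {"slide": [-3,4,180],"angular": [0,0,-0.7],"fingers": 0.4},
  {"slide": [-3,4,180],"angular": [0,0,-0.7],"fingers": 1},
  {"slide": [-3,4,180],"angular": [0,0,-0.7],"fingers": 1},
  {"slide": [-3,4,180],"angular": [0,0,-0.7],"fingers": 1},
], squeeze=60)

```text
clock: 9.67
tcp_pos: [0.4304, -0.3455, 0.0317]
orientation: [0.001, -0.26, 0.966, -0.001]
wrist_force: [0.1, -0.6, -0.6]
finger_gap: 0.0154
grip_force: 0.0
```

jog_arm([
  {"slide": [0,0,0],"angular": [0,0,0],"fingers": 1},
  {"slide": [0,0,0],"angular": [0,0,0],"fingers": 1},
  {"slide": [0,0,0],"angular": [0,0,0],"fingers": 1},
])

```text
clock: 9.92
tcp_pos: [0.4304, -0.3456, 0.0317]
orientation: [0.001, -0.26, 0.966, -0.001]
wrist_force: [-0.3, -0.8, 6.4]
finger_gap: 0.0108
grip_force: 59.8
```

jog_arm([
  {"slide": [0,0,-20],"angular": [0,0,0],"fingers": 1},
  {"slide": [0,0,-60],"angular": [0,0,0],"fingers": 1},
  {"slide": [0,0,-100],"angular": [0,0,0],"fingers": 1},
  {"slide": [0,0,-140],"angular": [0,0,5],"fingers": 1},
  {"slide": [0,0,-180],"angular": [0,0,10],"fingers": 1},
  {"slide": [0,0,-220],"angular": [0,0,15],"fingers": 1},
  {"slide": [0,0,-230],"angular": [0,0,20],"fingers": 1},
  {"slide": [0,0,-230],"angular": [0,0,20],"fingers": 1},
])

```text
clock: 10.58
tcp_pos: [0.4305, -0.3459, 0.2642]
orientation: [0.002, -0.088, 0.996, -0.003]
wrist_force: [0.3, -0.1, -3.2]
finger_gap: 0.0109
grip_force: 59.4
```

```bash
cat >> h.py <<'E'
def place(r,h,off=.0317):
    c,s=np.cos(np.radians(28)),np.sin(np.radians(28)); k=.0025+off+h
    return stand(0,-r*c+k*s,r*s+k*c)
E
python3 -c "
from h import *
print(get_state()['finger_gap'],place(.058,.12),place(.058,.0)); rel(place(.058,.12),down(174,28))
a=read_camera('scene');save(a,'s4');d=read_camera('side')
for p in(a,d): print(tip_of('leaf_tab',p)[:1],proj(p,stand(0,-.15*.883,.15*.469),wfc(p)))
cv2.imwrite('pics/c4.png',np.hstack([cv2.resize(x['color'][v:v+120,u:u+120],(400,400),interpolation=2) for x,u,v in((d,250,150),(a,320,170))])[:,:,::-1])"
```

```text
0.010936083561786214 [0.52621408 0.11556552 0.22337987] [0.5203253  0.05953755 0.11742616]
10.5833 slide mm [-174.6  437.9   39.2] ang [27.5  4.2 15.7] q [-0.82  0.26  0.02  1.33  0.   -1.  ] F [ 0.3 -0.1 -3.2]
[{'point': [340.1, 233.0], 'p': 0.82}] [339.44881576 231.17171692]
[{'point': [309.9, 219.5], 'p': 0.72}] [311.23754885 221.78871529]
```

View pics/c4.png

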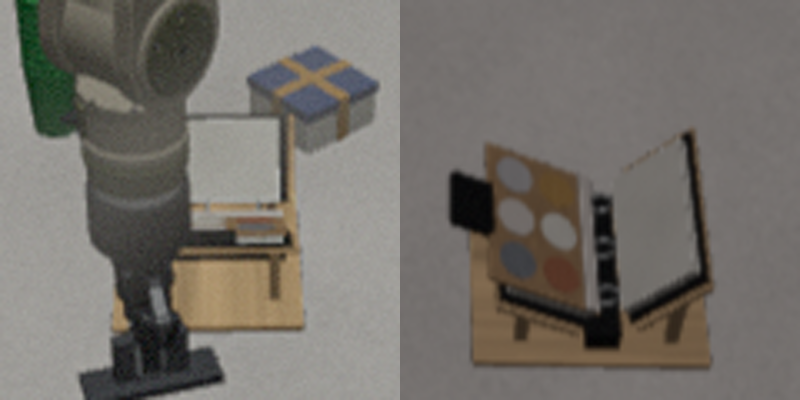

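The card is down at (540,225) in the right crop, and the gripper holds the weight by its plate (left crop, (150,375)).

jog_arm([
  {"slide": [-87,219,0],"angular": [8,1,12],"fingers": 1},
  {"slide": [-87,219,0],"angular": [8,1,12],"fingers": 1},
  {"slide": [-87,219,0],"angular": [8,1,12],"fingers": 1},
  {"slide": [-87,219,0],"angular": [8,1,12],"fingers": 1},
  {"slide": [-87,219,0],"angular": [8,1,12],"fingers": 1},
  {"slide": [-160,400,10],"angular": [27.5,4,15.5],"fingers": 1},
  {"slide": [-160,400,10],"angular": [27.5,4,15.5],"fingers": 1},
  {"slide": [-160,400,10],"angular": [27.5,4,15.5],"fingers": 1},
  {"slide": [-160,400,10],"angular": [27.5,4,15.5],"fingers": 1},
  {"slide": [-160,400,10],"angular": [27.5,4,15.5],"fingers": 1},
])

```text
clock: 11.62
tcp_pos: [0.5093, 0.0562, 0.2481]
orientation: [-0.016, 0.045, 0.97, -0.239]
wrist_force: [1.6, -0.8, -3.4]
finger_gap: 0.0114
grip_force: 60.6
```

```bash
python3 -c "
from h import *
rel(place(.058,.08),down(174,28))"
```

```text
11.6167 slide mm [-11.6  65.   33.6] ang [ 0.3 -0.2  0.7] q [ 0.2   0.33  0.    1.4  -0.46  0.33] F [ 1.6 -0.8 -3.4]
```

jog_arm([
  {"slide": [-12,35,0],"angular": [0.3,-0.2,0.7],"fingers": 1},
  {"slide": [-12,65,15],"angular": [0.3,-0.2,0.7],"fingers": 1},
  {"slide": [-12,65,33],"angular": [0.3,-0.2,0.7],"fingers": 1},
  {"slide": [-12,65,33],"angular": [0.3,-0.2,0.7],"fingers": 1},
  {"slide": [-12,65,33],"angular": [0.3,-0.2,0.7],"fingers": 1},
])

```text
clock: 12.03
tcp_pos: [0.5251, 0.0932, 0.1895]
orientation: [-0.013, 0.052, 0.969, -0.242]
wrist_force: [-0.0, 0.6, -1.5]
finger_gap: 0.011
grip_force: 60.5
```

```bash
python3 -c "
from h import *
rel(place(.058,.0),down(174,28)); print(get_state()['tcp_pos'])"; python3 w.py w5
```

```text
12.0333 slide mm [ 1.1  3.9 79.6] ang [-0.1 -0.1 -0.1] q [ 0.26  0.42 -0.01  1.32 -0.45  0.42] F [-0.   0.6 -1.5]
[0.52505068 0.09319603 0.18947002]
12.0333 [0.525 0.093 0.189] [-0.013  0.052  0.969 -0.242] cam [0.447 0.164 0.304] [ 0.278 -0.477 -0.834]
ring_mid [([408.0, 234.0], 0.92, array([0.523, 0.1  , 0.06 ]))]
leaf_tab [([210.0, 236.0], 0.91, array([0.494, 0.016, 0.175]))]
weight_mid [([42.0, 128.0], 0.96, array([ 0.389, -0.483,  0.027])), ([88.0, 234.0], 0.73, array([ 0.56 , -0.439,  0.027])), ([324.0, 316.0], 0.58, array([ 0.631, -0.002,  0.027]))]
```

View pics/w5.png

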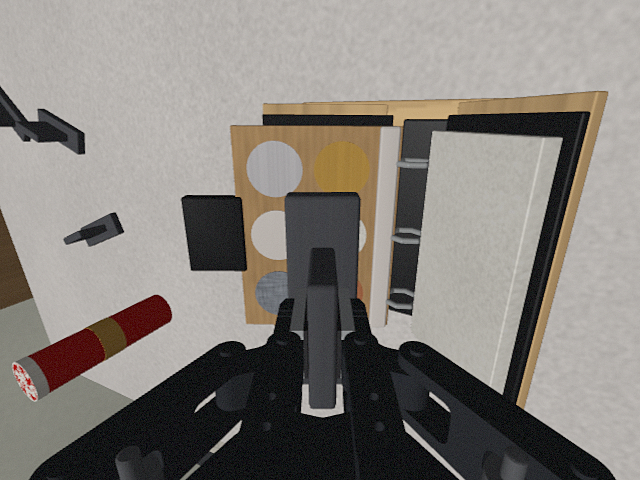

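The weight is held over the round samples, its bar parallel to the strip at (388,230). I'll lower it along the card's normal.

jog_arm([
  {"slide": [1,3,25],"angular": [0,0,0],"fingers": 1},
  {"slide": [1,3,45],"angular": [0,0,0],"fingers": 1},
  {"slide": [1,3,60],"angular": [0,0,0],"fingers": 1},
  {"slide": [1,3,69],"angular": [0,0,0],"fingers": 1},
  {"slide": [1,3,74],"angular": [0,0,0],"fingers": 1},
  {"slide": [1,3,74],"angular": [0,0,0],"fingers": 1},
  {"slide": [1,3,74],"angular": [0,0,0],"fingers": 1},
])

```text
clock: 12.82
tcp_pos: [0.5233, 0.0617, 0.126]
orientation: [-0.01, 0.054, 0.969, -0.241]
wrist_force: [-0.9, -0.7, -3.6]
finger_gap: 0.0115
grip_force: 60.7
```

jog_arm([
  {"slide": [0,0,2],"angular": [0,0,0],"fingers": 1},
  {"slide": [0,0,3],"angular": [0,0,0],"fingers": 1},
  {"slide": [0,0,3],"angular": [0,0,0],"fingers": 1},
])

```text
clock: 13.07
tcp_pos: [0.523, 0.0606, 0.1228]
orientation: [-0.01, 0.053, 0.969, -0.241]
wrist_force: [-0.2, -0.5, -3.2]
finger_gap: 0.0112
grip_force: 60.7
```

jog_arm([
  {"slide": [0,0,1.5],"angular": [0,0,0],"fingers": 1},
  {"slide": [0,0,3],"angular": [0,0,0],"fingers": 1},
  {"slide": [0,0,4],"angular": [0,0,0],"fingers": 1},
  {"slide": [0,0,4],"angular": [0,0,0],"fingers": 1},
])

```text
clock: 13.4
tcp_pos: [0.5229, 0.0591, 0.1198]
orientation: [-0.01, 0.053, 0.969, -0.241]
wrist_force: [0.2, 4.3, 2.9]
finger_gap: 0.0112
grip_force: 61.8
```

jog_arm([
  {"slide": [0,0,0],"angular": [0,0,0],"fingers": 0.75},
  {"slide": [0,0,0],"angular": [0,0,0],"fingers": 0.6},
  {"slide": [0,0,0],"angular": [0,0,0],"fingers": 0.6},
  {"slide": [0,0,0],"angular": [0,0,0],"fingers": 0.6},
])

```text
clock: 13.73
tcp_pos: [0.5225, 0.0583, 0.1189]
orientation: [-0.01, 0.053, 0.969, -0.241]
wrist_force: [0.2, -0.6, 0.3]
finger_gap: 0.0342
grip_force: 0.0
```

jog_arm([
  {"slide": [0,0,-10],"angular": [0,0,0],"fingers": 0.6},
  {"slide": [0,0,-30],"angular": [0,0,0],"fingers": 0.6},
  {"slide": [0,0,-60],"angular": [0,0,0],"fingers": 0.6},
  {"slide": [0,0,-100],"angular": [0,0,0],"fingers": 0.6},
  {"slide": [0,0,-110],"angular": [0,0,0],"fingers": 0.6},
  {"slide": [0,0,-110],"angular": [0,0,0],"fingers": 0.6},
])

```text
clock: 14.23
tcp_pos: [0.5294, 0.1113, 0.2191]
orientation: [-0.007, 0.053, 0.969, -0.24]
wrist_force: [0.7, -0.0, -0.4]
finger_gap: 0.0346
grip_force: 0.0
```

```bash
python3 w.py w6; python3 -c "
from h import *
a=read_camera('scene'); p=cv2.imread('pics/w6.png')
cv2.imwrite('pics/c6.png',np.hstack([cv2.resize(p,(480,360)),cv2.resize(a['color'][170:290,320:430],(320,360),interpolation=2)[:,:,::-1]]))"
```

```text
14.2333 [0.529 0.111 0.219] [-0.007  0.053  0.969 -0.24 ] cam [0.45  0.181 0.333] [ 0.289 -0.474 -0.832]
ring_mid [([395.0, 218.0], 0.81, array([0.524, 0.1  , 0.06 ]))]
leaf_tab [([222.0, 219.0], 0.81, array([0.497, 0.015, 0.175]))]
weight_mid [([100.0, 226.0], 0.7, array([ 0.563, -0.435,  0.027])), ([55.0, 126.0], 0.67, array([ 0.392, -0.479,  0.027])), ([344.0, 236.0], 0.58, array([0.555, 0.034, 0.027]))]
```

View pics/c6.png

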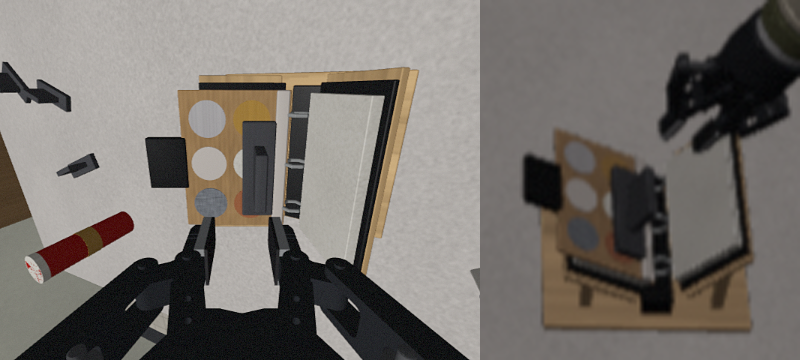

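The weight lies flat against the strip, wholly on the card with the bar along the rings, at (260,168) in the left view. I'll back off and check it's still before handing in.

jog_arm([
  {"slide": [0,0,-40],"angular": [0,0,0],"fingers": 0.6},
  {"slide": [0,0,-40],"angular": [0,0,0],"fingers": 0.6},
  {"slide": [0,0,-40],"angular": [0,0,0],"fingers": 0.6},
  {"slide": [0,0,-40],"angular": [0,0,0],"fingers": 0.6},
  {"slide": [0,0,-40],"angular": [0,0,0],"fingers": 0.6},
  {"slide": [0,0,-40],"angular": [0,0,0],"fingers": 0.6},
])

```text
clock: 14.98
tcp_pos: [0.529, 0.1279, 0.2505]
orientation: [-0.011, 0.053, 0.969, -0.241]
wrist_force: [0.9, -0.4, 0.1]
finger_gap: 0.0342
grip_force: 0.0
```

```bash
python3 -c "
from h import *
st=get_state();p=read_camera('wrist'); T=wfc(p,st); save(p,'w7')
for r in (.044,.058,.075):
  u=proj(p,place(r,.012,0),T); print(r,u)
for t in('weight_mid','leaf_tab'): print([(r['point'],r['p']) for r in tip_of(t,p)],proj(p,place(.15,-.0025,0),T), proj(p,place(.046,.0265,0),T))
for i in range(6): q=read_camera('wrist')
print(cv2.absdiff(p['color'],q['color'])[100:330,150:420].mean())"
```

```text
0.044 [338.25474168 214.79945537]
0.058 [323.27599392 214.87119583]
0.075 [305.09011025 214.95829682]
[([74.5, 127.9], 0.93), ([344.8, 226.3], 0.89), ([110.9, 222.7], 0.6), ([26.0, 116.3], 0.58)] [228.98534759 211.32963093] [336.77195345 219.17007686]
[([232.2, 212.0], 0.96), ([127.6, 314.2], 0.4)] [228.98534759 211.32963093] [336.77195345 219.17007686]
5.025110037573806
```

View pics/w7.png

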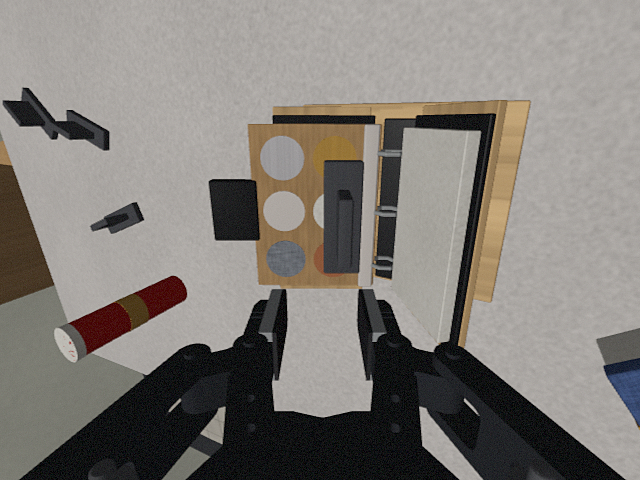

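The bar spans columns 324–362, against the fully visible strip at 362–380. It is flat, inside the card, and the gripper is clear.

```bash
python3 -c "
from workcell import *
print(hand_in())"
```

```text
the job is handed in; nothing more can be done
None
```

The job is handed in at about 15 s: the card lies fully over on the -y side with its round samples showing, and the weight lies flat on it, bar along the rings and against the white strip; I moved nothing near the cups, popper or gift box.

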